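# Load the jar tray and slide it home under the capper

## Robot

A 6-joint arm with a two-finger parallel gripper is mounted at the origin on the work surface. World frame = base frame: x ahead of the robot, y to its left, z up, the work surface at z = 0. Lengths are in m, angles in rad, forces in N, time in s.
With the tool pointing down it reaches from about 0.375 to 0.975 m from the base axis. Payload 3.8 kg.
Tool frame: the origin (TCP) lies midway between the tips of the shut fingers; the grasp point (between the pads) lies 19 mm behind it; z points along the fingers, y is the line along which they close (so a half turn about z gives the same grasp; the last joint's range is limited). The gripper opens to 88 mm and grips with 3 to 60 N. Pads are 18 mm wide; open, the fingers measure 123 mm over their backs; the gripper's body (75 mm by 187 mm) begins 45 mm behind the grasp point.
Start: joints at [-1.223, 0.264, 1.604, -0, 1.274, -0.037], TCP at [0.253, -0.626, 0.239] pointing down, gripper open.
Joint ranges: [-2.63, 2.63], [-0.94, 2.18], [0.31, 2.57], [-1.31, 4.45], [0, 2.66], [-2.55, 2.55]. Speed limits (rad/s): [2.57, 2.57, 3.14, 3.14, 3.14, 3.14].

## Interface

Orientations are given as a unit quaternion [x, y, z, w].
In Python, from workcell import arm gives the robot as it stands.
- The arm moves only by the tool step_arm, never from a script. Its argument "increments" is a list of rows, each a list of 5 numbers: the shift along the tool's x, y, z in mm, then the turn about the tool's z in degrees, then the opening, from -1 (shut) to 1 (fully open), so that 0 is half open. In form: [[dx, dy, dz, spin, claw], ...]. A call has 1 to 8 rows; each row shifts and turns the commanded pose from where the row before left it, along the tool's axes as they then stand; what a row does not reach is not made up. A row lasts 1/8 s, in which the tool goes at most 62.5 mm and 10.7 degrees, less where a joint would pass 70% of its speed; a pose out of reach is approached as far as the arm can. A call is refused whole if a number of a shift passes 62.5 or a number of a turn 10.7, either way. A call with a gripper value outside its range is refused whole. The fingers move at their own pace and stop on an object; "squeeze" is the grip in N (left out, the last holds). Time passes only in rows, so rows that do not move let the fingers close. It gives the time, the measured TCP pose, the force, the opening and the grip force at its end, in the units of the state.
- arm.sense(): the state, without advancing time (a new reading comes with each control period).
- arm.camera(name): name is "scene" or "top"; returns the picture (420x560x3 uint8, blue, green, red); there is no depth.
- arm.calibration(name): a dict with "fx", "fy", "cx", "cy" (pixels), "view" (4x4, takes a point from world to camera coordinates). Camera axes: x right, y down, z forward; pixel columns grow to the right and rows downward; lengths in m; the calibration is good to about 2 mm. A picture is of the moment at which its call begins. calibration takes no time and is no camera call.
- arm.job_done(): hands the job in; it is judged then, once.
The state is a dict: "time_s": time; "joint_pos": joint angles; "qvel": joint speeds; "effort": joint torques, N m; "tcp_pos": TCP position; "tcp_rot": TCP orientation; "contact_force": force on the tool from outside, world axes, zero at the start; "ft_torque": the same for the moment, N m; "grip_width": finger opening in m; "gripper_force": force on a finger pad.
Only numpy, scipy, OpenCV 4.12 (cv2) and the standard library are available. Lean on these libraries where they do the work, as an engineer would, in place of code of your own. Each camera call takes 0.05 s, during which the arm holds its last target. There are 200 camera calls.

## Task

Stand the third small lidded jar in the empty middle bay of the tray, setting it down gently rather than dropping it. Then push the tray along its channel, in the middle of its back edge so that it does not jam askew, until it is fully home and square against the stops under the capper's head, with all three jars still standing in their bays. Leave everything else on the table as it stands.

Things in the scene. Friction and masses are not known exactly. Their poses are not given: they have to be found in the camera images.
- capper: Fixed bench capper: machine on a steel plate 340 x 250 mm, 8 mm thick. Origin at table height under the channel's centre line; +x is the way the tray is pushed, z up. Two aluminium rails, 36 mm high above the plate, inner faces 209 mm apart, with a lip 6 mm inward over the tray's edges at the top, run from x -150 to +120; the channel is open at the -x end. Column at x 120 to 190, 175 mm high.
- home (a point): Point on the plate's top (z = 8 mm) where the tray's origin lies when fully home, at capper x = 70, y = 0; axes as the capper's. The tray's front then touches two rubber stops whose faces are at capper x = 108.
- head_edge (a point): Middle of the lower front edge of the white overhanging head, axes as the capper's. The head covers the channel from here 80 mm on in +x, full width, z 115 to 170 mm above the table. At home the tray's back wall is only 13 mm short of it: an upright gripper's body would strike the head, so lean the tool 25 to 45 degrees, fingertips ahead to +x.
- tray: Loose white plastic tray, 0.3 to 0.45 kg, in the channel on the plate, 145 to 185 mm short of home. Origin: centre of its underside; +x the push direction. 76 (x) by 196 (y) mm, floor 5 mm thick; three 60 x 60 mm bays at y = -64, 0, +64 parted by 4 mm walls 17 mm high. Guide shoes, 90 mm long, at both ends, under the rails' lips, make it 206 mm wide: 1.5 mm play each side.
- push_face (a point): Middle of the tray's flat back wall (outer face, 12.5 mm above the tray's underside; wall 8 mm thick, 25 mm high, 196 mm long), axes as the tray's; push it to +x here. In the middle the tray slides with 3 to 8 N; pushed some 25 mm or more off-centre it turns askew, up to 0.05 rad, and wedges between the rails.
- bay (a point): Centre of the floor of the tray's empty middle bay, 5 mm above the tray's underside, axes as the tray's. The front and back walls of the tray reach 20 mm above this floor. Neighbouring jars leave 12 mm to each side in y, so hold the jar by its -x and +x sides, above the walls.
- jar_a: Small glass jar with steel screw lid and paper label, 52 mm diameter, 75 mm high, about 0.15 kg, already standing in the tray's bay at y = -64. Origin at the centre of its underside, z up.
- jar_b: The same kind of jar, already standing in the tray's bay at y = +64. Origin at the centre of its underside.
- jar_c: The third jar of the same kind (52 mm diameter, 75 mm high, steel lid 50 mm wide from 61 mm up), standing on the table to the left of the capper. Origin at the centre of its underside, z up.
- tumbler: Bystander: open glass tumbler without lid, 68 mm wide, 75 mm high, left of the capper. Origin under its centre.
- label_roll: Bystander: roll of blank paper labels lying flat, 76 mm wide, 45 mm high, left of the capper. Origin under its centre.
- lid_stack: Bystander: stack of spare steel lids, 70 mm wide, 24 mm high, to the right near the robot. Origin under its centre.
- scoop: Bystander: serving spoon 190 mm long lying at the right back. Origin near its middle.

How it is judged:
By the outcome, as a careful person would: the job done as asked, in the order asked, and still so for the second after the job is handed in, with the robot touching nothing.
It also fails if it takes over 72 s, if anything falls off the work surface, if the arm or the gripper's body presses on something with over 40 N, if the wrist force passes 120 N, or if a joint passes its speed limit or range.

## Working session

There is one attempt and no reset: what is moved stays moved. The work goes in short steps, Python scripts to look and compute and a tool call to move; the robot and the scene stay as the last step left them, time stands still between calls to the robot, and variables do not carry over. Pictures are saved under pics/ and viewed, at most 10 in all, crops included, and the job is handed in when it is done.

Besides the shell and the picture viewer there is one more tool, called after "Request:" in YAML: its name, and indented under it one key for each argument. step_arm: Moves the arm, as the interface text tells. Its arguments: {"type":"object","properties":{"increments":{"type":"array","items":{"type":"array","items":{"type":"number"}}},"squeeze":{"type":"number"}},"required":["increments"]}

```bash
mkdir -p pics; python3 - <<'E'
from workcell import arm
import cv2
s=arm.sense()
for k in s: print(k,s[k])
for n in("scene","top"):
    cv2.imwrite(f"pics/{n}0.png",arm.camera(n)); print(arm.calibration(n))
E
```

```text
time_s 0.0
joint_pos [-1.22289549e+00  2.64749242e-01  1.60533781e+00 -8.51614070e-06
  1.27368857e+00 -3.68415301e-02]
qvel [-8.77090970e-05  9.46605879e-04  2.10441368e-03 -7.84723312e-05
  1.63469709e-03  3.93527833e-04]
effort [ 2.06227478e-04 -5.02099514e+01 -3.56876063e+01  7.28595536e-02
  2.92055384e-02 -1.88603995e-04]
tcp_pos [ 0.25313742 -0.62499008  0.23741018]
tcp_rot [ 9.81552832e-01  1.91187990e-01 -1.73095638e-04 -1.07767923e-03]
contact_force [ 0.11441191  0.22892406 -0.71660297]
ft_torque [-0.00478099  0.01136028 -0.03836941]
gripper_force 0.0
grip_width 0.08801802195428385
{'fx': 467.6309807115947, 'fy': 467.6309807115947, 'cx': 292.0346490222271, 'cy': 211.67711678528005, 'view': array([[-0.83158358,  0.5553516 , -0.00730424,  0.48170863],
       [ 0.38054247,  0.5601466 , -0.73581466, -0.08886784],
       [-0.4045444 , -0.61467096, -0.67714359,  1.43141989],
       [ 0.        ,  0.        ,  0.        ,  1.        ]])}
{'fx': 411.2145778519139, 'fy': 411.2145778519139, 'cx': 278.38455112624365, 'cy': 207.1603216819495, 'view': array([[ 0.01835765, -0.99979708, -0.00829413, -0.05846222],
       [-0.99793088, -0.01781087, -0.06177963,  0.5142806 ],
       [ 0.06161937,  0.0094111 , -0.99805535,  1.15825974],
       [ 0.        ,  0.        ,  0.        ,  1.        ]])}
```

View pics/scene0.png

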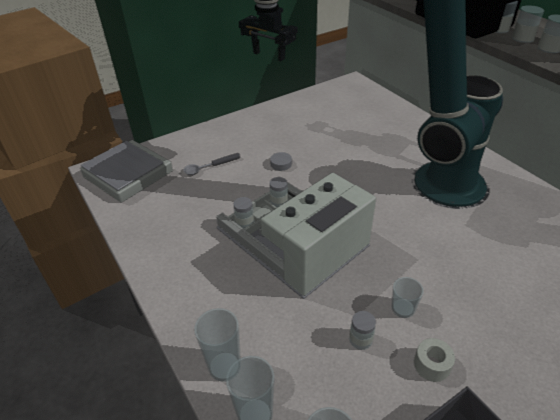

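View pics/top0.png

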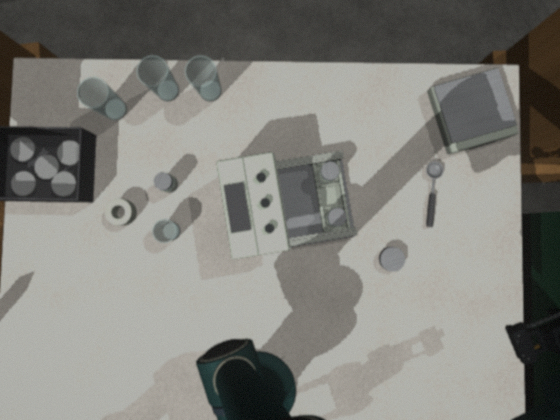

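The scene view shows the capper in the middle, with its channel opening away to the left-back. Jar_c is near (362,330), the tumbler at (406,298) and the roll at (435,360). In the top view the channel opens to the right (world −y), the tray is at about (333,197), and jar_c's lid is at (163,181). I'll enlarge both next.

```bash
python3 - <<'E'
import cv2
t=cv2.imread("pics/top0.png"); s=cv2.imread("pics/scene0.png")
cv2.imwrite("pics/c1.png",cv2.resize(t[145:265,210:370],None,fx=5,fy=5,interpolation=cv2.INTER_CUBIC))
a=cv2.resize(t[165:245,145:245][:, :50],None,fx=6,fy=6,interpolation=cv2.INTER_CUBIC)
b=cv2.resize(s[270:350,340:420],None,fx=6,fy=6,interpolation=cv2.INTER_CUBIC)
cv2.imwrite("pics/c2.png",cv2.hconcat([a,b]))
E
```

```text
(no output)
```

View pics/c1.png

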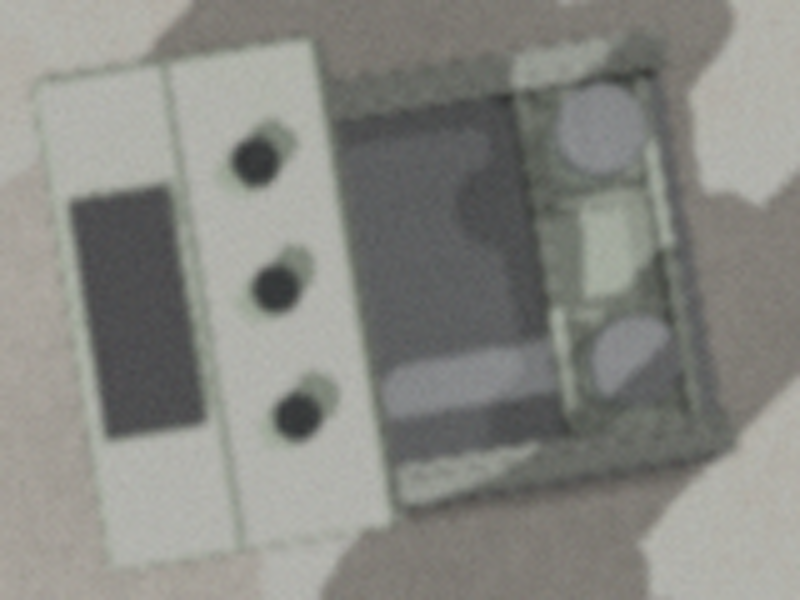

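View pics/c2.png

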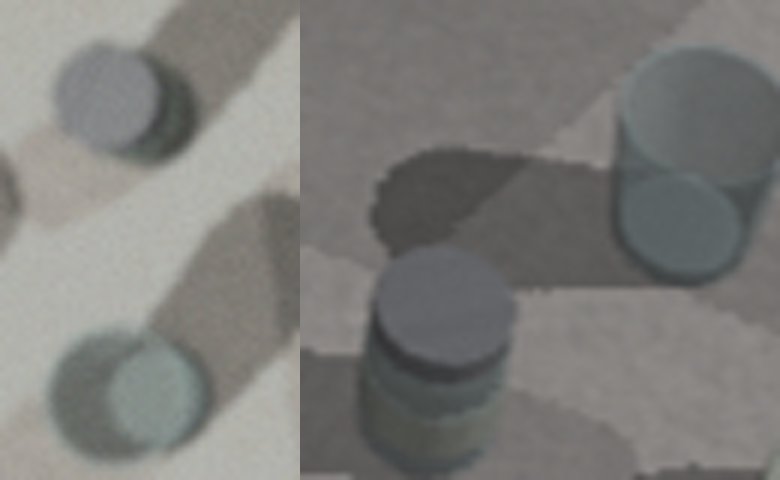

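Crop 1 (5x, offset 210,145) gives these points:
- Head front top edge: (315,40) to (390,522).
- Upper rail outer edge: (335,85) to (655,33). Lower rail outer edge: (400,512) to (733,452).
- Tray front wall: near (527,105) to (565,415). Tray back wall: about (652,90) to (692,410).
- Jar lids: about (603,128) and (632,362).

Crop 2 (6x) gives the jar_c lid at (107,97) in the top view and (446,306) minus the 300 offset in the scene view.

```bash
cat > h.py <<'E'
import numpy as np
from workcell import arm
def ray(n,u,v,z):
    c=arm.calibration(n); V=c["view"]; R,t=V[:3,:3],V[:3,3]
    o=-R.T@t; d=R.T@np.array([(u-c["cx"])/c["fx"],(v-c["cy"])/c["fy"],1])
    return o+d*(z-o[2])/d[2]
def pix(n,p):
    c=arm.calibration(n); q=c["view"]@np.r_[p,1]
    return np.array([c["fx"]*q[0]/q[2]+c["cx"],c["fy"]*q[1]/q[2]+c["cy"]])
E
python3 - <<'E'
from h import *
np.set_printoptions(precision=4,suppress=True)
def P(lbl,X,Y,z): p=ray("top",210+(X+.5)/5-.5,145+(Y+.5)/5-.5,z); print(lbl,p); return p
def ang(a,b): print("  ang",np.degrees(np.arctan2(*(b-a)[1::-1])), np.linalg.norm(b-a))
a=P("head",315,40,.17);b=P("head",390,522,.17);ang(b,a); print((a+b)/2)
a=P("head back",38,82,.175);b=P("head back",112,565,.175);ang(b,a); print((a+b)/2)
a=P("railU",655,33,.044);b=P("railU",335,85,.044);ang(a,b)
c=P("railL",733,452,.044);d=P("railL",400,512,.044);ang(c,d);print("rail end mid",(a+c)/2); ang(c,a)
a=P("front",520,95,.033);b=P("front",572,430,.033);ang(b,a);print((a+b)/2)
a=P("backout",660,90,.033);b=P("backout",698,410,.033);ang(b,a);print((a+b)/2)
a=P("lidU",603,128,.088);b=P("lidL",632,362,.088);ang(b,a);print("tray by lids",(a+b)/2)
print("jarc top",ray("top",145+107.5/6-.5,165+97.5/6-.5,.075))
print("jarc scene",ray("scene",340+146.5/6-.5,270+306.5/6-.5,.075))
print("tumbler rim",ray("top",145+111.5/6-.5,165+396.5/6-.5,.075))
E
```

```text
head [ 0.6421 -0.0336  0.17  ]
head [ 0.4029 -0.0752  0.17  ]
  ang 9.856071313633196 0.24275188251202157
[ 0.5225 -0.0544  0.17  ]
head back [0.6177 0.1036 0.175 ]
head back [0.3796 0.0607 0.175 ]
  ang 10.210046075755276 0.24194253735760693
[0.4986 0.0822 0.175 ]
railU [ 0.6739 -0.2211  0.044 ]
railU [ 0.6414 -0.0421  0.044 ]
  ang 100.28116595236737 0.1819319471577422
railL [ 0.4401 -0.2663  0.044 ]
railL [ 0.4036 -0.0825  0.044 ]
  ang 101.240194801247 0.1874409384543606
rail end mid [ 0.557  -0.2437  0.044 ]
  ang 10.95721845438852 0.23814185040198954
front [ 0.6394 -0.1467  0.033 ]
front [ 0.4507 -0.1782  0.033 ]
  ang 9.497958114812167 0.1913170200045829
[ 0.5451 -0.1624  0.033 ]
backout [ 0.6436 -0.2257  0.033 ]
backout [ 0.4632 -0.2486  0.033 ]
  ang 7.220414952884563 0.18185576680790796
[ 0.5534 -0.2372  0.033 ]
lidU [ 0.6129 -0.1874  0.088 ]
lidL [ 0.4872 -0.2042  0.088 ]
  ang 7.61707270988936 0.12681287571332084
tray by lids [ 0.5501 -0.1958  0.088 ]
jarc top [0.5781 0.2679 0.075 ]
jarc scene [0.5787 0.2713 0.075 ]
tumbler rim [0.4425 0.2612 0.075 ]
```

Both jar_c estimates agree: (0.578, 0.270). The capper's yaw is about 100.2°. The tray is about (0.5495, −0.1985), roughly 174 mm short of home. Next I'll line the tool's closing axis up with the push axis and go above jar_c.

Request:
step_arm:
  increments:
    - [0, 0, -30, 5.9, 1]
    - [0, 0, -30, 5.9, 1]
    - [30, -51.5, 0, 0, 1]
    - [30, -51.5, 0, 0, 1]
    - [30, -51.5, 0, 0, 1]
    - [30, -51.5, 0, 0, 1]
    - [30, -51.5, 0, 0, 1]
    - [30, -51.5, 0, 0, 1]

```text
time_s: 1.1
tcp_pos: [0.3756, -0.2875, 0.2983]
tcp_rot: [0.996, 0.089, -0.0, -0.0]
contact_force: [-0.3, 0.1, 0.2]
grip_width: 0.0883
gripper_force: 0.0
```

Request:
step_arm:
  increments:
    - [30, -51.5, 0, 0, 1]
    - [30, -51.5, 0, 0, 1]
    - [30, -51.5, 0, 0, 1]
    - [30, -51.5, 0, 0, 1]
    - [30, -51.5, 0, 0, 1]
    - [30, -51.5, 0, 0, 1]
    - [30, -51.5, 0, 0, 1]
    - [30, -51.5, 0, 0, 1]

```text
time_s: 2.1
tcp_pos: [0.5385, 0.1605, 0.2983]
tcp_rot: [0.996, 0.089, -0.0, 0.0]
contact_force: [0.5, -1.3, 0.6]
grip_width: 0.088
gripper_force: 0.0
```

Request:
step_arm:
  increments:
    - [29, -50.5, 0, 0, 1]
    - [29, -50.5, 0, 0, 1]
    - [0, 0, 50, 0, 1]
    - [0, 0, 50, 0, 1]
    - [0, 0, 50, 0, 1]
    - [0, 0, 30, 0, 1]
    - [0, 0, 0, 0, 1]

```text
time_s: 2.98
tcp_pos: [0.5745, 0.2671, 0.1146]
tcp_rot: [0.996, 0.089, -0.004, 0.001]
contact_force: [0.6, 0.0, 0.7]
grip_width: 0.0879
gripper_force: 0.0
```

```bash
python3 - <<'E'
from h import *
import cv2
t=arm.camera("top"); s=arm.camera("scene")
print(arm.sense()["tcp_pos"],pix("top",[.578,.2705,.075]),pix("scene",[.578,.2705,.075]),pix("scene",arm.sense()["tcp_pos"]))
b=s[250:360,310:440]; a=t[130:240,110:210]
cv2.imwrite("pics/c3.png",cv2.hconcat([cv2.resize(x,None,fx=3.4,fy=3.4,interpolation=cv2.INTER_CUBIC) for x in(a,b)]))
E
```

```text
[0.57782322 0.26841462 0.11922639] [161.45531351 180.77129253] [363.91872219 320.13613875] [365.42257289 306.80106867]
```

View pics/c3.png

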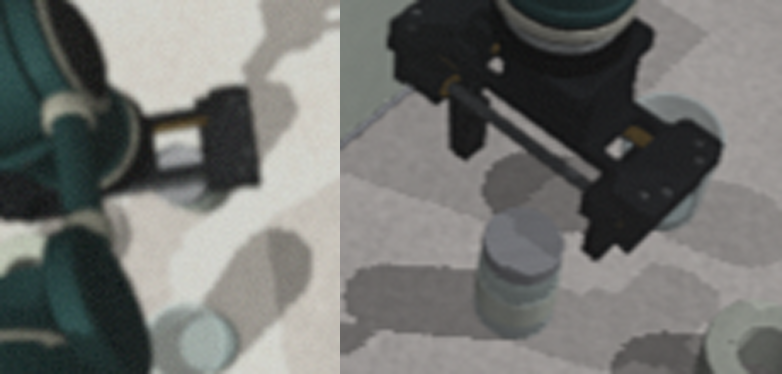

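The scene crop shows jar_c's lid at full-frame pixel (363.5,320), against a predicted (363.9,320.1), and the fingers are well placed to either side. I'll descend and grip.

Request:
step_arm:
  increments:
    - [0, -2, 35, 0, 1]
    - [0, 0, 30, 0, 1]
    - [0, 0, 18, 0, 1]
    - [0, 0, 9, 0, 1]
    - [0, 0, 0, 0, 1]
    - [0, 0, 0, 0, 1]
  squeeze: 15

```text
time_s: 3.82
tcp_pos: [0.5782, 0.2707, 0.028]
tcp_rot: [0.996, 0.089, 0.001, -0.0]
contact_force: [0.5, 0.2, 0.6]
grip_width: 0.088
gripper_force: 0.0
```

Request:
step_arm:
  increments:
    - [0, 0, 0, 0, -0.2]
    - [0, 0, 0, 0, -0.2]
    - [0, 0, 0, 0, -0.2]
    - [0, 0, 0, 0, -0.2]
    - [0, 0, 0, 0, -0.2]
  squeeze: 15

```text
time_s: 4.45
tcp_pos: [0.5772, 0.2701, 0.0268]
tcp_rot: [0.996, 0.089, -0.0, 0.0]
contact_force: [-0.5, -1.6, 1.0]
grip_width: 0.0509
gripper_force: 15.0
```

Request:
step_arm:
  increments:
    - [0, 0, -20, 0, -0.2]
    - [0, 0, -50, 0, -0.2]
    - [0, 0, -60, 0, -0.2]
    - [0, 0, -60, 0, -0.2]
    - [0, 0, -50, 0, -0.2]
    - [0, 0, -20, 0, -0.2]
    - [-6, 25, 0, 0, -0.2]
    - [-12, 49, 0, 0, -0.2]

```text
time_s: 5.45
tcp_pos: [0.5711, 0.1932, 0.2838]
tcp_rot: [0.996, 0.091, -0.002, 0.001]
contact_force: [0.5, 0.3, -2.6]
grip_width: 0.0511
gripper_force: 15.0
```

Request:
step_arm:
  increments:
    - [-13, 53, 0, 0, -0.2]
    - [-13, 53, 0, 0, -0.2]
    - [-13, 53, 0, 0, -0.2]
    - [-13, 53, 0, 0, -0.2]
    - [-13, 53, 0, 0, -0.2]
    - [-13, 53, 0, 0, -0.2]
    - [-10, 40, 0, 0, -0.2]
    - [-5, 24, 0, 0, -0.2]

```text
time_s: 6.45
tcp_pos: [0.5459, -0.2008, 0.2828]
tcp_rot: [0.996, 0.088, -0.003, -0.001]
contact_force: [0.3, 0.8, -0.8]
grip_width: 0.0512
gripper_force: 15.0
```

Request:
step_arm:
  increments:
    - [0, 0, 30, 0, -0.2]
    - [0, 0, 50, 0, -0.2]
    - [0, 0, 30, 0, -0.2]
    - [0, 0, 20, 0, -0.2]
    - [0, 0, 0, 0, -0.2]
    - [0, 0, 0, 0, -0.2]

```text
time_s: 7.2
tcp_pos: [0.5495, -0.1987, 0.1576]
tcp_rot: [0.996, 0.089, 0.001, 0.0]
contact_force: [-0.4, -0.0, -1.0]
grip_width: 0.0514
gripper_force: 15.0
```

```bash
python3 - <<'E'
from h import *
import cv2
s0=cv2.imread("pics/scene0.png"); s=arm.camera("scene")
p=arm.sense()["tcp_pos"]; print(p)
T=np.array([.5495,-.1985]); a=np.radians(100.2); R=np.array([[np.cos(a),-np.sin(a)],[np.sin(a),np.cos(a)]])
def m(x,y,z): return np.r_[T+R@[x,y],z]
c=lambda s:cv2.resize(s[165:265,210:310],None,fx=4,fy=4,interpolation=cv2.INTER_CUBIC)
A=c(s0)
for q in [m(0,-.064,.088),m(0,.064,.088)]+[m(x,y,.033) for x in(-.038,.038) for y in(-.098,.098)]+[m(-.046,y,.044) for y in(-.0985,.0985)]:
    u=pix("scene",q); uu=(u-[210,165]+.5)*4; print(q,u,uu); cv2.circle(A,tuple(int(i) for i in uu),2,(0,0,255),-1)
cv2.imwrite("pics/c4.png",cv2.hconcat([A,c(s)]))
E
```

```text
[ 0.55003121 -0.19873884  0.15824014]
[ 0.61248852 -0.18716658  0.088     ] [242.13804412 202.0979143 ] [130.55217647 150.3916572 ]
[ 0.48651148 -0.20983342  0.088     ] [277.67557938 180.82957382] [272.70231753  65.31829529]
[ 0.65268039 -0.21854513  0.033     ] [225.26931592 216.3577716 ] [ 63.07726367 207.43108639]
[ 0.45977805 -0.25325374  0.033     ] [277.95181945 184.52844728] [273.80727781  80.11378914]
[ 0.63922195 -0.14374626  0.033     ] [242.98975213 230.3932715 ] [133.95900853 263.57308599]
[ 0.44631961 -0.17845487  0.033     ] [295.95204851 196.55764942] [345.80819405 128.23059769]
[ 0.65458917 -0.22633015  0.044     ] [222.89380987 212.0719246 ] [ 53.57523947 190.28769841]
[ 0.46070263 -0.26121584  0.044     ] [276.13026611 180.32324533] [266.52106444  63.29298132]
```

View pics/c4.png

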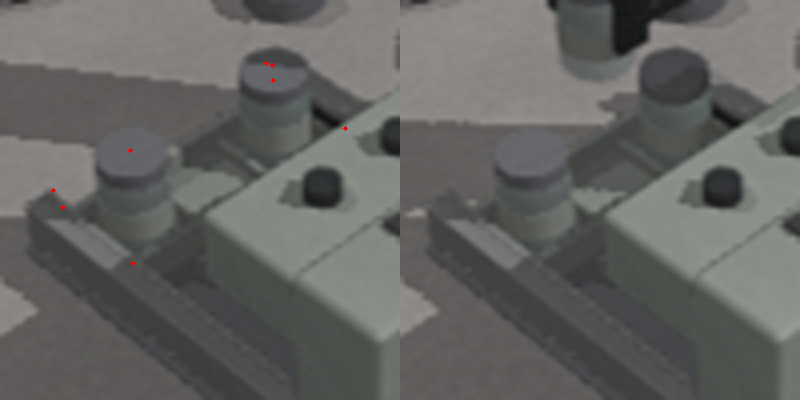

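The held jar hangs over the middle bay. The predicted jar lids match the picture to within about 1–2 mm: seen at (131,152) and (274,68), predicted (130,150) and (273,65). I'll lower it.

Request:
step_arm:
  increments:
    - [0, -1, 25, 0, -0.2]
    - [0, 0, 35, 0, -0.2]
    - [0, 0, 25, 0, -0.2]
    - [0, 0, 13, 0, -0.2]
    - [0, 0, 8, 0, -0.2]
    - [0, 0, 4, 0, -0.2]
    - [0, 0, 2, 0, -0.2]
    - [0, 0, 0, 0, -0.2]

```text
time_s: 8.25
tcp_pos: [0.5493, -0.1974, 0.0452]
tcp_rot: [0.996, 0.089, 0.0, 0.0]
contact_force: [-0.6, -0.0, -1.6]
grip_width: 0.0511
gripper_force: 15.0
```

Request:
step_arm:
  increments:
    - [0, 0, 2, 0, -0.2]
    - [0, 0, 1.5, 0, -0.2]
    - [0, 0, 0, 0, -0.2]

```text
time_s: 8.62
tcp_pos: [0.5487, -0.1972, 0.0411]
tcp_rot: [0.996, 0.089, -0.0, -0.0]
contact_force: [-1.6, 0.6, -0.6]
grip_width: 0.0511
gripper_force: 15.0
```

Request:
step_arm:
  increments:
    - [0, 0, 0.7, 0, -0.2]
    - [0, 0, 0.7, 0, -0.2]
    - [0, 0, 0, 0, -0.2]

```text
time_s: 9.0
tcp_pos: [0.5489, -0.1972, 0.0398]
tcp_rot: [0.996, 0.089, 0.0, -0.0]
contact_force: [0.4, 0.3, -1.0]
grip_width: 0.0508
gripper_force: 15.0
```

```bash
python3 -c "
from h import *
s=arm.sense();print(s['contact_force'],s['tcp_pos'],s['joint_pos'])"
```

```text
[ 0.3618343   0.30182877 -1.00180661] [ 0.54891004 -0.19723765  0.03980107] [-3.87674317e-01  2.92028939e-01  1.97005456e+00  2.72726653e-05
  8.79469537e-01  1.00425618e+00]
```

Request:
step_arm:
  increments:
    - [0, 0, 0.7, 0, -0.2]
    - [0, 0, 0, 0, -0.2]

```text
time_s: 9.25
tcp_pos: [0.5489, -0.1972, 0.0397]
tcp_rot: [0.996, 0.089, -0.0, -0.0]
contact_force: [-1.8, 0.6, 5.8]
grip_width: 0.0512
gripper_force: 15.0
```

Request:
step_arm:
  increments:
    - [0, 0, 0.7, 0, -0.2]
    - [0, 0, 0, 0, -0.2]

```text
time_s: 9.5
tcp_pos: [0.549, -0.1972, 0.0397]
tcp_rot: [0.996, 0.089, -0.0, -0.0]
contact_force: [-4.3, 0.7, 9.0]
grip_width: 0.0516
gripper_force: 15.0
```

The jar touched down at TCP height 0.0397, as computed. I'll release and rise.

Request:
step_arm:
  increments:
    - [0, 0, -0.7, 0, 0.0]
    - [0, 0, 0, 0, 0.3]
    - [0, 0, 0, 0, 0.6]
    - [0, 0, 0, 0, 0.8]
    - [0, 0, -15, 0, 0.8]
    - [0, 0, -35, 0, 0.8]
    - [0, 0, -55, 0, 0.8]
    - [0, 0, -55, 0, 0.8]

```text
time_s: 10.5
tcp_pos: [0.5487, -0.1972, 0.2015]
tcp_rot: [0.996, 0.089, 0.0, 0.0]
contact_force: [0.4, 0.0, -0.3]
grip_width: 0.0791
gripper_force: 0.0
```

```bash
python3 - <<'E'
from h import *
import cv2
s=arm.camera("scene"); t=arm.camera("top")
c=lambda s,x,y:cv2.resize(s[y:y+100,x:x+100],None,fx=4,fy=4,interpolation=cv2.INTER_CUBIC)
cv2.imwrite("pics/c5.png",cv2.hconcat([c(t,280,140),c(s,210,165)]))
E
```

```text
(no output)
```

View pics/c5.png

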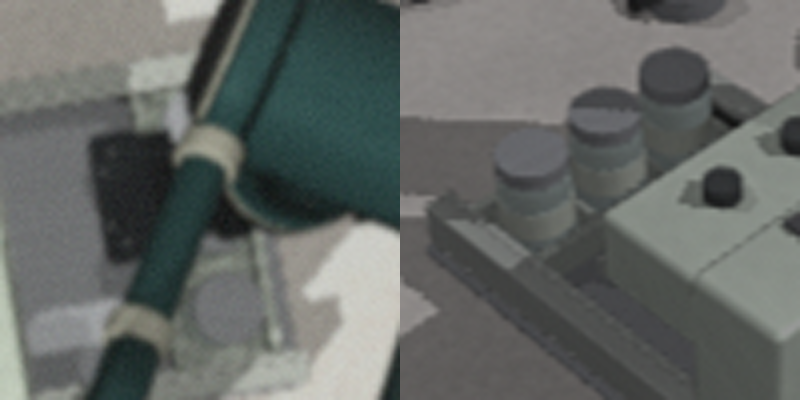

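All three jars stand in a row in the tray: the scene crop shows their lids at (531,155), (605,118) and (675,75). 

The moves have no tilt axis. The text says an unreachable pose is approached as far as the arm can, so I'll see whether pressing beyond the reach limit, high up and facing along the push direction, leans the tool. First I'll spin −90° so the narrow side faces the push direction, shut the fingers and rise.

Request:
step_arm:
  increments:
    - [0, 0, -50, -10, 0.5]
    - [0, 0, -50, -10, -1]
    - [0, 0, -50, -10, -1]
    - [0, 0, -50, -10, -1]
    - [0, 0, -50, -10, -1]
    - [0, 0, -50, -10, -1]
    - [0, 0, -50, -10, -1]
    - [0, 0, -50, -10, -1]

```text
time_s: 11.6
tcp_pos: [0.5483, -0.197, 0.6011]
tcp_rot: [0.704, 0.711, 0.0, 0.0]
contact_force: [0.4, -0.1, 0.1]
grip_width: 0.0015
gripper_force: 0.0
```

Request:
step_arm:
  increments:
    - [0, 0, 0, -10, -1]
    - [60, 5, 0, 0, -1]
    - [60, 5, 0, 0, -1]
    - [60, 5, 0, 0, -1]
    - [60, 5, 0, 0, -1]
    - [60, 5, 0, 0, -1]
    - [60, 5, 0, 0, -1]
    - [60, 5, 0, 0, -1]

```text
time_s: 12.6
tcp_pos: [0.5077, 0.224, 0.5995]
tcp_rot: [0.641, 0.767, 0.0, 0.0]
contact_force: [0.3, 0.5, -0.3]
grip_width: 0.0006
gripper_force: 0.0
```

Request:
step_arm:
  increments:
    - [60, 5, 0, 0, -1]
    - [34, -49, 0, 0, -1]
    - [34, -49, 0, 0, -1]
    - [34, -49, 0, 0, -1]
    - [34, -49, 0, 0, -1]
    - [34, -49, 0, 0, -1]
    - [34, -49, 0, 0, -1]
    - [34, -49, 0, 0, -1]

```text
time_s: 13.6
tcp_pos: [0.121, 0.4554, 0.5995]
tcp_rot: [0.641, 0.767, 0.0, -0.0]
contact_force: [0.0, 0.6, 0.5]
grip_width: 0.0006
gripper_force: 0.0
```

Request:
step_arm:
  increments:
    - [40, -46, 0, 0, -1]
    - [40, -46, 0, 0, -1]
    - [40, -46, 0, 0, -1]
    - [40, -46, 0, 0, -1]
    - [60, 0, 0, 0, -1]
    - [60, 0, 0, 0, -1]
    - [60, 0, 0, 0, -1]
    - [60, 0, 0, 0, -1]

```text
time_s: 14.6
tcp_pos: [-0.1282, 0.8088, 0.5945]
tcp_rot: [0.641, 0.767, 0.002, -0.003]
contact_force: [-0.0, 2.1, 1.7]
grip_width: 0.0008
gripper_force: 0.0
```

Request:
step_arm:
  increments:
    - [50, 0, 0, 0, -1]
    - [50, 0, 0, 0, -1]
    - [50, 0, 0, 0, -1]

```text
time_s: 14.98
tcp_pos: [-0.1422, 0.8788, 0.5364]
tcp_rot: [0.641, 0.767, 0.026, -0.03]
contact_force: [0.1, -1.0, -1.1]
grip_width: 0.0005
gripper_force: 0.0
```

```bash
python3 -c "
from h import *
s=arm.sense();print(s['tcp_pos'],s['tcp_rot'],s['joint_pos'])"
```

```text
[-0.1422348   0.87878496  0.53636886] [ 0.64062475  0.76684867  0.02575477 -0.02966031] [1.70243926 0.77996849 0.31167064 0.00240045 1.97140015 1.52457836]
```

The tool leans about 4.5° outward, towards +push, at the limit. I'll keep pressing along the reach normal.

Request:
step_arm:
  increments:
    - [55, 0, -28, 0, -1]
    - [55, 0, -28, 0, -1]
    - [55, 0, -28, 0, -1]
    - [55, 0, -28, 0, -1]
    - [55, 0, -28, 0, -1]
    - [55, 0, -28, 0, -1]
    - [55, 0, -28, 0, -1]
    - [55, 0, -28, 0, -1]

```text
time_s: 15.98
tcp_pos: [-0.1598, 0.9458, 0.6144]
tcp_rot: [0.628, 0.752, 0.132, -0.154]
contact_force: [-1.1, -0.1, -0.1]
grip_width: 0.0001
gripper_force: 0.0
```

```bash
python3 -c "
from h import *
s=arm.sense();j=s['joint_pos'];print(s['tcp_pos'],s['tcp_rot'],j,np.degrees(np.pi-j[1]-j[2]-j[4]))"
```

```text
[-0.15983919  0.9458162   0.614389  ] [ 0.62776902  0.75154813  0.13232911 -0.15352675] [1.70863155 0.71926481 0.31188213 0.01028336 1.70235964 1.53309071] 23.38160972676492
```

Request:
step_arm:
  increments:
    - [58, 0, -18, 0, -1]
    - [58, 0, -18, 0, -1]
    - [58, 0, -18, 0, -1]
    - [58, 0, -18, 0, -1]
    - [0, 0, 0, 0, -1]

```text
time_s: 16.6
tcp_pos: [-0.1676, 0.9762, 0.6634]
tcp_rot: [0.615, 0.736, 0.185, -0.215]
contact_force: [-0.2, -0.9, -0.4]
grip_width: 0.0001
gripper_force: 0.0
```

```bash
python3 -c "
from h import *
from scipy.spatial.transform import Rotation as R
s=arm.sense();j=s['joint_pos'];print(s['tcp_pos'],j,np.degrees(np.pi-j[1]-j[2]-j[4]));print(R.from_quat(s['tcp_rot']).as_matrix().round(3))"
```

```text
[-0.16758262  0.97620617  0.66338902] [1.71102153 0.69243845 0.31099574 0.01351099 1.56350684 1.53567236] 32.925112582808374
[[-0.152  0.984 -0.089]
 [ 0.825  0.176  0.536]
 [ 0.544  0.008 -0.839]]
```

The lean is 33° about the right axis. Now I'll travel behind the tray, high over everything.

Request:
step_arm:
  increments:
    - [-40.8, 34.2, -21.4, 0, -1]
    - [-40.8, 34.2, -21.4, 0, -1]
    - [-40.8, 34.2, -21.4, 0, -1]
    - [-40.8, 34.2, -21.4, 0, -1]
    - [-40.8, 34.2, -21.4, 0, -1]
    - [-40.8, 34.2, -21.4, 0, -1]
    - [-40.8, 34.2, -21.4, 0, -1]
    - [-40.8, 34.2, -21.4, 0, -1]

```text
time_s: 17.6
tcp_pos: [0.165, 0.665, 0.6314]
tcp_rot: [0.615, 0.737, 0.184, -0.214]
contact_force: [1.0, 0.4, -0.2]
grip_width: 0.001
gripper_force: 0.0
```

Request:
step_arm:
  increments:
    - [-40.8, 34.2, -21.4, 0, -1]
    - [-40.8, 34.2, -21.4, 0, -1]
    - [-40.8, 34.2, -21.4, 0, -1]
    - [-40.8, 34.2, -21.4, 0, -1]
    - [-40.8, 34.2, -21.4, 0, -1]
    - [-40.8, 34.2, -21.4, 0, -1]
    - [-40.8, 34.2, -21.4, 0, -1]
    - [-40.8, 34.2, -21.4, 0, -1]

```text
time_s: 18.6
tcp_pos: [0.4993, 0.3518, 0.601]
tcp_rot: [0.615, 0.736, 0.184, -0.214]
contact_force: [-0.2, 0.8, -0.3]
grip_width: 0.0006
gripper_force: 0.0
```

```bash
cat > go.py <<'E'
from h import *
import sys
from scipy.spatial.transform import Rotation as R
s=arm.sense();j=s['joint_pos'];M=R.from_quat(s['tcp_rot']).as_matrix();p=s['tcp_pos']
print(s['time_s'],p,j.round(3),s['contact_force']);print(M.round(3))
if len(sys.argv)>1:
    d=np.array(sys.argv[1:4],float)-p; print(d,(M.T@d*1000).round(1),np.linalg.norm(d))
E
python3 go.py .562 -.268 .35
```

```text
18.6 [0.49928522 0.35183189 0.60099922] [0.266 0.006 1.343 0.574 1.703 0.191] [-0.19919404  0.79231605 -0.32480447]
[[-0.152  0.984 -0.088]
 [ 0.827  0.176  0.534]
 [ 0.541  0.008 -0.841]]
[ 0.06271478 -0.61983189 -0.25099922] [-658.   -49.3 -125.4] 0.6716586418814747
```

Request:
step_arm:
  increments:
    - [-54.8, -4.1, -10.4, 0, -1]
    - [-54.8, -4.1, -10.4, 0, -1]
    - [-54.8, -4.1, -10.4, 0, -1]
    - [-54.8, -4.1, -10.4, 0, -1]
    - [-54.8, -4.1, -10.4, 0, -1]
    - [-54.8, -4.1, -10.4, 0, -1]
    - [-54.8, -4.1, -10.4, 0, -1]
    - [-54.8, -4.1, -10.4, 0, -1]

```text
time_s: 19.6
tcp_pos: [0.54, -0.0611, 0.4329]
tcp_rot: [0.615, 0.736, 0.184, -0.214]
contact_force: [1.1, 0.2, 0.4]
grip_width: 0.0007
gripper_force: 0.0
```

Request:
step_arm:
  increments:
    - [-54.8, -4.1, -10.4, 0, -1]
    - [-54.8, -4.1, -10.4, 0, -1]
    - [-54.8, -4.1, -10.4, 0, -1]
    - [-54.8, -4.1, -10.4, 0, -1]
    - [0, 0, 0, 0, -1]

```text
time_s: 20.23
tcp_pos: [0.5602, -0.2687, 0.3457]
tcp_rot: [0.617, 0.734, 0.184, -0.216]
contact_force: [-0.1, 0.6, -0.6]
grip_width: 0.0007
gripper_force: 0.0
```

```bash
python3 go.py .565 -.284 .06
```

```text
20.225 [ 0.56020834 -0.26873024  0.34567031] [-0.685  0.371  1.371  0.379  1.835 -0.841] [-0.09723727  0.56126305 -0.56010286]
[[-0.146  0.985 -0.091]
 [ 0.826  0.172  0.536]
 [ 0.544  0.003 -0.839]]
[ 0.00479166 -0.01526976 -0.28567031] [-168.6    1.2  231.1] 0.2861182515153006
```

Request:
step_arm:
  increments:
    - [-33.7, 0.2, 46.2, 0, -1]
    - [-33.7, 0.2, 46.2, 0, -1]
    - [-33.7, 0.2, 46.2, 0, -1]
    - [-33.7, 0.2, 46.2, 0, -1]
    - [-33.7, 0.2, 46.2, 0, -1]
    - [0, 0, 0, 0, -1]
    - [0, 0, 0, 0, -1]

```text
time_s: 21.1
tcp_pos: [0.5683, -0.2815, 0.0669]
tcp_rot: [0.615, 0.737, 0.184, -0.213]
contact_force: [0.4, -0.1, 0.3]
grip_width: 0.0003
gripper_force: 0.0
```

```bash
python3 go.py .565 -.284 .021; python3 - <<'E'
from h import *
import cv2
s=arm.camera("scene"); t=arm.camera("top")
p=arm.sense()['tcp_pos']; print(pix("top",p),pix("scene",p))
c=lambda s,x,y:cv2.resize(s[y:y+100,x:x+100],None,fx=4,fy=4,interpolation=cv2.INTER_CUBIC)
cv2.imwrite("pics/c6.png",cv2.hconcat([c(t,290,140),c(s,200,145)]))
E
```

```text
21.1 [ 0.56831846 -0.28153528  0.06685718] [-0.692  0.601  1.57   0.367  1.431 -1.009] [ 0.44406374 -0.13867673  0.26606185]
[[-0.154  0.984 -0.087]
 [ 0.827  0.177  0.533]
 [ 0.54   0.01  -0.842]]
[-0.00331846 -0.00246472 -0.04585718] [-26.3  -4.1  37.6] 0.0460431093274673
[364.08624925 187.78606108] [239.57808244 183.26052134]
```

View pics/c6.png

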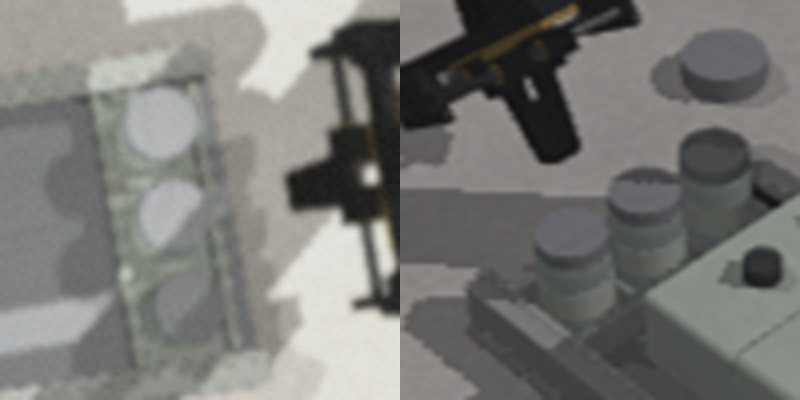

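The top crop shows the shut fingers at about (296,190), in line with the middle jar (173,214) along the channel. All three jars are standing. I'll lower behind the wall and approach.

Request:
step_arm:
  increments:
    - [-13, -2, 19, 0, -1]
    - [-13.3, -2.1, 18.6, 0, -1]
    - [0, 0, 0, 0, -1]
    - [10.1, 0, 6.5, 0, -1]
    - [10.1, 0, 6.5, 0, -1]
    - [6.7, 0, 4.3, 0, -1]
    - [0, 0, 0, 0, -1]

```text
time_s: 22.08
tcp_pos: [0.5581, -0.2516, 0.019]
tcp_rot: [0.615, 0.737, 0.184, -0.214]
contact_force: [-0.3, -0.6, 0.5]
grip_width: 0.0005
gripper_force: 0.0
```

```bash
python3 go.py .526 -.0745 .021
```

```text
22.075 [ 0.5580682  -0.25161406  0.01896205] [-0.669  0.618  1.649  0.383  1.337 -1.027] [-0.33372757 -0.55278964  0.51802302]
[[-0.153  0.984 -0.089]
 [ 0.827  0.177  0.533]
 [ 0.541  0.008 -0.841]]
[-0.0320682   0.17711406  0.00203795] [152.5  -0.2  95.6] 0.18000531420603585
```

Request:
step_arm:
  increments:
    - [4.2, 0, 2.6, 0, -1]
    - [4.2, 0, 2.6, 0, -1]
    - [4.2, 0, 2.6, 0, -1]
    - [6.3, 0, 4, 0, -1]
    - [8.4, 0, 5.3, 0, -1]
    - [8.4, 0, 5.3, 0, -1]
    - [8.4, 0, 5.3, 0, -1]
    - [8.4, 0, 5.3, 0, -1]

```text
time_s: 23.08
tcp_pos: [0.547, -0.191, 0.019]
tcp_rot: [0.615, 0.736, 0.184, -0.214]
contact_force: [0.0, -4.2, -1.3]
grip_width: 0.0006
gripper_force: 2.1
```

Request:
step_arm:
  increments:
    - [8.4, 0, 5.3, 0, -1]
    - [8.4, 0, 5.3, 0, -1]
    - [8.4, 0, 5.3, 0, -1]
    - [8.4, 0, 5.3, 0, -1]
    - [8.4, 0, 5.3, 0, -1]

```text
time_s: 23.7
tcp_pos: [0.5381, -0.1418, 0.0194]
tcp_rot: [0.615, 0.736, 0.184, -0.214]
contact_force: [1.2, -3.4, -2.6]
grip_width: 0.0004
gripper_force: 1.7
```

```bash
python3 go.py .526 -.0745 .021
```

```text
23.7 [ 0.53814125 -0.14180229  0.01943334] [-0.555  0.504  1.835  0.445  1.237 -0.976] [ 1.21517679 -3.43868521 -2.56136156]
[[-0.152  0.984 -0.089]
 [ 0.827  0.176  0.534]
 [ 0.541  0.007 -0.841]]
[-0.01214125  0.06730229  0.00156666] [58.4 -0.1 35.7] 0.0684066016445165
```

Pushing at a steady 4 N or so, as expected. I'll continue, slower towards the end.

Request:
step_arm:
  increments:
    - [8.4, 0, 5.3, 0, -1]
    - [8.4, 0, 5.3, 0, -1]
    - [8.4, 0, 5.3, 0, -1]
    - [8.4, 0, 5.3, 0, -1]
    - [8.4, 0, 5.3, 0, -1]
    - [4.2, 0, 2.6, 0, -1]

```text
time_s: 24.45
tcp_pos: [0.5286, -0.0882, 0.0202]
tcp_rot: [0.615, 0.737, 0.184, -0.214]
contact_force: [0.6, -3.8, -2.6]
grip_width: 0.0004
gripper_force: 2.0
```

Request:
step_arm:
  increments:
    - [3.4, 0, 2.1, 0, -1]
    - [2.5, 0, 1.6, 0, -1]
    - [1.7, 0, 1.1, 0, -1]

```text
time_s: 24.82
tcp_pos: [0.5273, -0.0801, 0.0202]
tcp_rot: [0.615, 0.736, 0.184, -0.214]
contact_force: [0.5, -4.6, -2.8]
grip_width: 0.0004
gripper_force: 2.0
```

Request:
step_arm:
  increments:
    - [1.7, 0, 1.1, 0, -1]
    - [1.7, 0, 1.1, 0, -1]

```text
time_s: 25.08
tcp_pos: [0.5277, -0.077, 0.0202]
tcp_rot: [0.615, 0.737, 0.184, -0.212]
contact_force: [1.6, -8.6, -2.0]
grip_width: 0.0005
gripper_force: 4.7
```

```bash
python3 go.py .526 -.0745 .021
```

```text
25.075 [ 0.5276802  -0.07703876  0.02017098] [-0.474  0.444  1.927  0.488  1.179 -0.937] [ 1.58519615 -8.55528004 -1.96248294]
[[-0.153  0.984 -0.086]
 [ 0.829  0.175  0.532]
 [ 0.539  0.01  -0.842]]
[-0.0016802   0.00253876  0.00082902] [ 2.8 -1.2  0.8] 0.003155251704575155
```

Request:
step_arm:
  increments:
    - [1.7, 0, 1.1, 0, -1]
    - [0, 0, 0, 0, -1]

```text
time_s: 25.32
tcp_pos: [0.5277, -0.0769, 0.0202]
tcp_rot: [0.615, 0.737, 0.183, -0.211]
contact_force: [0.5, -12.5, -3.1]
grip_width: 0.0004
gripper_force: 5.8
```

Request:
step_arm:
  increments:
    - [1.7, 0, 1.1, 0, -1]
    - [0, 0, 0, 0, -1]

```text
time_s: 25.58
tcp_pos: [0.5277, -0.0767, 0.0201]
tcp_rot: [0.615, 0.738, 0.182, -0.209]
contact_force: [-0.0, -16.4, -1.4]
grip_width: 0.0004
gripper_force: 8.5
```

```bash
python3 go.py .526 -.0745 .021; python3 - <<'E'
from h import *
import cv2
s=arm.camera("scene"); t=arm.camera("top")
c=lambda s,x,y:cv2.resize(s[y:y+110,x:x+110],None,fx=3.6,fy=3.6,interpolation=cv2.INTER_CUBIC)
cv2.imwrite("pics/c7.png",cv2.hconcat([c(t,260,145),c(s,210,140)]))
E
```

```text
25.575 [ 0.52774203 -0.07666724  0.02014033] [-0.471  0.44   1.93   0.486  1.173 -0.935] [-1.20019276e-02 -1.63548673e+01 -1.39526385e+00]
[[-0.155  0.984 -0.085]
 [ 0.832  0.176  0.526]
 [ 0.533  0.011 -0.846]]
[-0.00174203  0.00216724  0.00085967] [ 2.5 -1.3  0.6] 0.0029104298734588963
```

View pics/c7.png

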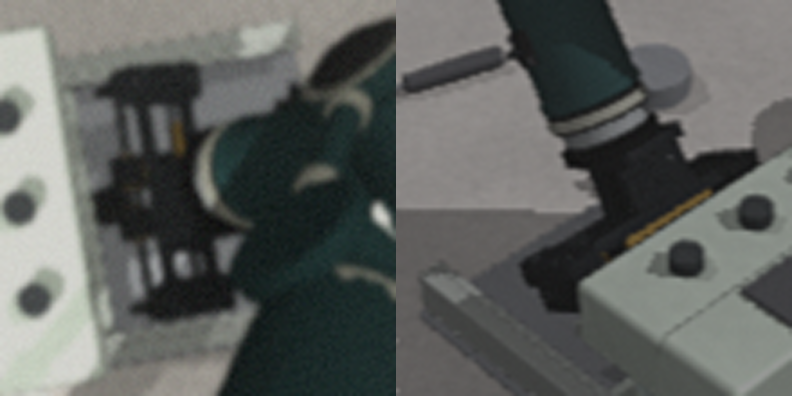

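The tray sits under the head edge. The tool's position is fixed while the force rises from 8.6 to 16 N, so it is against the stops about where computed. I'll seat it once more, then back off and check.

Request:
step_arm:
  increments:
    - [2.5, 0, 1.6, 0, -1]
    - [0, 0, 0, 0, -1]
    - [-4.2, 0, -2.6, 0, -1]
    - [-6, 0, -3.8, 0, -1]
    - [-20, 0, -13, 0, -1]
    - [-40, 0, -26, 0, -1]
    - [-45, 0, -29, 0, -1]
    - [-45, 0, -29, 0, -1]

```text
time_s: 26.68
tcp_pos: [0.559, -0.2585, 0.0205]
tcp_rot: [0.615, 0.736, 0.184, -0.214]
contact_force: [1.2, 0.4, 0.3]
grip_width: 0.0005
gripper_force: 0.0
```

Request:
step_arm:
  increments:
    - [-40, 0, -26, 0, -1]
    - [0, 0, -50, 0, -1]
    - [0, 0, -50, 0, -1]
    - [0, 0, -50, 0, -1]
    - [0, 0, -50, 0, -1]
    - [0, 0, 0, 0, -1]

```text
time_s: 27.42
tcp_pos: [0.5864, -0.4142, 0.1935]
tcp_rot: [0.616, 0.737, 0.184, -0.21]
contact_force: [0.3, 0.0, 0.5]
grip_width: 0.0004
gripper_force: 0.0
```

```bash
python3 go.py; python3 - <<'E'
from h import *
import cv2
s=arm.camera("scene"); t=arm.camera("top")
A=cv2.resize(t[145:265,260:360],None,fx=5,fy=5,interpolation=cv2.INTER_CUBIC)
a=np.radians(100.2); p=np.array([np.cos(a),np.sin(a)]); q=np.array([-p[1],p[0]])
H=np.array([.5225,-.0544])-.013*p
for y in(-.098,0,.098):
    u=(pix("top",np.r_[H+q*y,.033])-[260,145]+.5)*5; print(u); cv2.circle(A,tuple(int(i) for i in u),2,(0,0,255),-1)
B=cv2.resize(s[:,100:400],(300,420)); B=cv2.copyMakeBorder(B,0,180,0,0,cv2.BORDER_CONSTANT)
cv2.imwrite("pics/c8.png",cv2.hconcat([A,B]))
E
```

```text
27.425 [ 0.58639983 -0.41423895  0.1934624 ] [-0.798  0.665  1.216  0.32   1.73  -1.002] [0.3316868  0.01613668 0.45905642]
[[-0.154  0.985 -0.083]
 [ 0.83   0.175  0.529]
 [ 0.536  0.013 -0.844]]
[ 98.8401318  124.44388038]
[126.54982499 295.03810612]
[154.55356314 467.44261437]
```

View pics/c8.png

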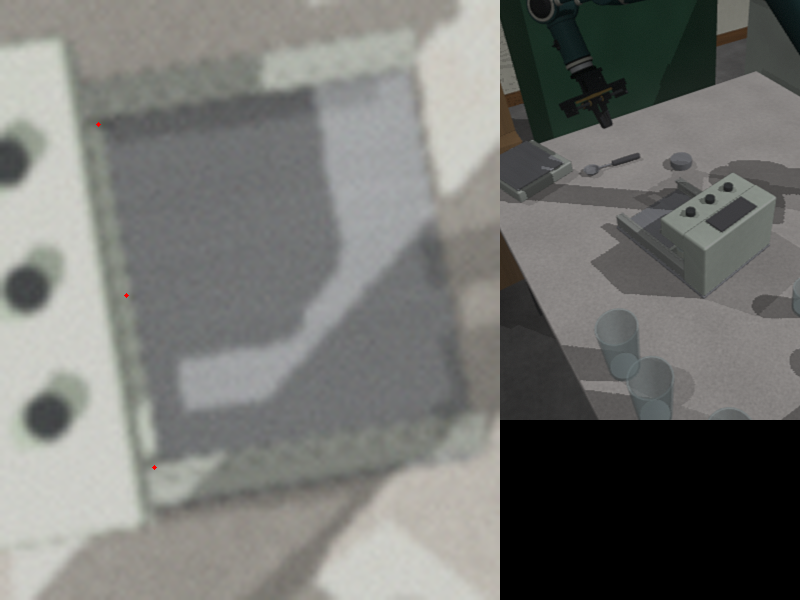

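The back wall runs parallel to the head edge (slopes 0.161 and 0.160), so the tray is square. It rests about where the stops should hold it, the bystanders are untouched and the arm is clear.

```bash
python3 -c "
from workcell import arm
print(arm.job_done())"
```

```text
the job is handed in; nothing more can be done
None
```

I handed the job in at about 27.5 s: the third jar was set down gently in the middle bay and the tray pushed square against what I take to be the stops (it would not move further at 16 N), about 3 mm short of my camera estimate of home. The jars were last seen standing before the push, as the head now hides them.

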